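Tighten the drill jig's wing nuts evenly, crisscross

TASK

The clamp plate of the drill jig has a wing nut near each corner, being drawn down evenly, crisscross and in two passes; the last person stopped halfway through the first pass, with one diagonal pair half tight (wings at about 45 degrees) and the other pair still loose (wings roughly along the plate's long side). Finish the job: first turn the two loose nuts clockwise to half tight as well, then make the second pass crisscross, one diagonal pair and then the other, turning each nut on until its wing stands square across the plate. Leave the round knob in the middle, the spare wing nut and the tape measure alone.

Things in the scene. Friction and masses are not known exactly. Their poses are not given: they have to be found in the camera images.
- jig: Drill jig fixed to the bench: blue base 230 x 190 x 25 mm, an aluminium workpiece, and a dark steel clamp plate 200 x 160 mm whose top is 57 mm above the bench, with a steel wing nut near each corner and a round knob in the middle. Origin: centre of the base's underside, on the bench; x along the 230 mm side, y along the 190 mm side, z up.
- nut_a (a joint): Angle (rad) of the wing nut with vertical axis at x, y = (+75, +55) mm in the jig frame, diagonal to nut_c. Round foot 26 mm wide, 8 high; wing bar 60 long, 12 thick, 8 to 42 mm above the plate. Clockwise from above is +. Starts half tight, 0.65 to 0.95. 0: loose, bar along jig x; 0.79: half tight; 1.57: tight, bar along jig y; stop at 1.65. Turns in place, 0.12 N m friction, stays as left.
- nut_b (a joint): Angle (rad) of the wing nut with vertical axis at x, y = (+75, -55) mm in the jig frame, diagonal to nut_d. Round foot 26 mm wide, 8 high; wing bar 60 long, 12 thick, 8 to 42 mm above the plate. Clockwise from above is +. Starts loose, 0 to 0.2. 0: loose, bar along jig x; 0.79: half tight; 1.57: tight, bar along jig y; stop at 1.65. Turns in place, 0.12 N m friction, stays as left.
- nut_c (a joint): Angle (rad) of the wing nut with vertical axis at x, y = (-75, -55) mm in the jig frame, diagonal to nut_a. Round foot 26 mm wide, 8 high; wing bar 60 long, 12 thick, 8 to 42 mm above the plate. Clockwise from above is +. Starts half tight, 0.65 to 0.95. 0: loose, bar along jig x; 0.79: half tight; 1.57: tight, bar along jig y; stop at 1.65. Turns in place, 0.12 N m friction, stays as left.
- nut_d (a joint): Angle (rad) of the wing nut with vertical axis at x, y = (-75, +55) mm in the jig frame, diagonal to nut_b. Round foot 26 mm wide, 8 high; wing bar 60 long, 12 thick, 8 to 42 mm above the plate. Clockwise from above is +. Starts loose, 0 to 0.2. 0: loose, bar along jig x; 0.79: half tight; 1.57: tight, bar along jig y; stop at 1.65. Turns in place, 0.12 N m friction, stays as left.
- dial (a joint): Angle in rad of the round black locating knob in the middle of the clamp plate, 30 mm across, 18 mm high, on the jig's z axis; starts at 0 and turns easily either way. Not to be turned.
- spare_nut: A spare wing nut, same shape and size as the four (60 mm long, 12 mm thick, 42 mm high), standing loose on the bench beside the jig. Origin: centre of its underside; x along its wing bar. Bystander.
- tape: Black tape measure, 72 x 66 x 36 mm, lying loose on the bench beside the jig. Origin: centre of its underside. Bystander.

How it is judged:
On the way, in this order (a step that is already met when the one before it is completed fails the run):
1. first pass finished: all four are half tight (0.45 to 1.15 rad) (value of joint nut_a between 0.45 and 1.15 rad and value of joint nut_b between 0.45 and 1.15 rad and value of joint nut_c between 0.45 and 1.15 rad and value of joint nut_d between 0.45 and 1.15 rad), for 0.2 s.
2. second pass: one diagonal pair is fully tight (over 1.36 rad) while the other pair is still half tight (((value of joint each of nut_a, nut_c above 1.36 rad and value of joint nut_b between 0.45 and 1.15 rad and value of joint nut_d between 0.45 and 1.15 rad) or (value of joint each of nut_b, nut_d above 1.36 rad and value of joint nut_a between 0.45 and 1.15 rad and value of joint nut_c between 0.45 and 1.15 rad))), for 0.2 s.
At the end, for the whole second after the job is handed in: All four wing nuts of the jig are fully tight (each over 1.36 rad, its wing within 12 degrees of square across the plate) and at rest (value of joint each of nut_a, nut_b, nut_c, nut_d above 1.36 rad and velocity of joint each of nut_a, nut_b, nut_c, nut_d below 0.1 rad/s); the robot touches nothing.
It fails at once if a nut is drawn tight (over 1.25 rad) while another is still loose (under 0.4) (value of joint any of nut_a, nut_b, nut_c, nut_d above 1.25 rad and value of joint any of nut_a, nut_b, nut_c, nut_d below 0.4 rad).
It fails at once if the round knob in the middle is turned by more than 0.2 rad (value of joint dial above 0.2 rad or value of joint dial below -0.2 rad).
It fails at once if the spare wing nut or the tape measure is moved by more than 25 mm (distance of any of spare_nut, tape from where it was at the start of the episode above 0.025 m).
It also fails if it takes over 64 s, if anything falls off the work surface, if the arm or the gripper's body presses on something with over 40 N, if the wrist force passes 120 N, or if a joint passes its speed limit or range.

ROBOT

A 7-joint arm with a two-finger parallel gripper is mounted at the origin on the work surface. World frame = base frame: x ahead of the robot, y to its left, z up, the work surface at z = 0. Lengths are in m, angles in rad, forces in N, time in s.
With the tool pointing down it reaches from about 0.425 to 0.875 m from the base axis. Payload 4.7 kg.
Tool frame: the origin (TCP) lies between the finger pads; the fingertips stand 14 mm ahead of it and the grasp point (between the pads) lies 5 mm behind it; z points along the fingers, y is the line along which they close (so a half turn about z gives the same grasp; the last joint's range is limited). The gripper opens to 87 mm and grips with 3 to 60 N. Pads are 19 mm wide; open, the fingers measure 117 mm over their backs; the gripper's body (75 mm by 190 mm) begins 51 mm behind the grasp point.
Start: joints at [1.274, 0.321, -0.07, 1.45, 0.023, 1.371, -0.057], TCP at [0.199, -0.619, 0.237] pointing down, gripper open.
Joint ranges: [-2.86, 2.86], [-0.3, 2.09], [-1.38, 1.24], [0.06, 2.45], [-1.56, 4.7], [0.09, 2.05], [-2.69, 2.69]. Speed limits (rad/s): [2.57, 2.57, 3.14, 3.14, 3.14, 3.14, 3.14].

INTERFACE

Orientations are given as a rotation vector (axis times angle).
In Python, from bench import ctrl gives the robot as it stands.
- The arm moves only by the tool step_arm, never from a script. Its argument "commands" is a list of rows, each an object with "travel": the shift along the tool's x, y, z in m, a list of three; "turn": the turn, a rotation vector about the tool's x, y, z in degrees, a list of three. A call has 1 to 5 rows; each row is the pose to reach, as a shift and turn from the pose commanded when the call began, along the tool's axes at that moment; what a row does not reach only later rows make up. A row lasts 1/10 s, in which the tool goes at most 50 mm and 8.59 degrees, less where a joint would pass 70% of its speed; a pose out of reach is approached as far as the arm can. A call with a gripper value outside its range is refused whole. "gripper" is the opening, from 0 (shut) to 1 (fully open), set as the call begins (left out, the last holds). The fingers move at their own pace and stop on an object; "force" is the grip in N (left out, the last holds). Time passes only in rows, so rows that repeat a pose let the fingers close. It gives the time, the measured TCP pose, the force, the opening and the grip force at its end, in the units of the state.
- ctrl.get_state(): the state, without advancing time (a new reading comes with each control period).
- ctrl.get_image(name): name is "scene" or "side" or "wrist"; returns the picture (420x560x3 uint8, red, green, blue); there is no depth.
- ctrl.camera_model(name): a dict with "fx", "fy", "cx", "cy" (pixels), "R" (3x3) and "t" (3): a world point X has camera coordinates R X + t; the wrist camera has in their place "T_tool_cam" (4x4, takes a point from camera to tool coordinates, whose origin is the TCP and whose axes are the flange's). Camera axes: x right, y down, z forward; pixel columns grow to the right and rows downward; lengths in m; the calibration is good to about 2 mm. A picture is of the moment at which its call begins: read the wrist's pose just before it. camera_model takes no time and is no camera call.
- ctrl.close_job(): hands the job in; it is judged then, once.
The state is a dict: "time": time; "joint_positions": joint angles; "qd": joint speeds; "joint_torque": joint torques, N m; "position": TCP position; "tool_rot": TCP orientation; "ft_force": force on the tool from outside, world axes, zero at the start; "torque": the same for the moment, N m; "grip_width": opening from 0.0 (shut) to 1.0 (fully open); "grip_force": force on a finger pad.
Only numpy, scipy, OpenCV 4.12 (cv2) and the standard library are available. Lean on these libraries where they do the work, as an engineer would, in place of code of your own. Each camera call takes 0.05 s, during which the arm holds its last target. There are 200 camera calls.

## Working session

There is one attempt and no reset: what is moved stays moved. The work goes in short steps, Python scripts to look and compute and a tool call to move; the robot and the scene stay as the last step left them, time stands still between calls to the robot, and variables do not carry over. Pictures are saved under pics/ and viewed, at most 10 in all, crops included, and the job is handed in when it is done.

Besides the shell and the picture viewer there is one more tool, called after ">>>" in YAML: its name, and indented under it one key for each argument. step_arm: Moves the arm, as the interface text tells. Its arguments: {"type":"object","properties":{"commands":{"type":"array"},"gripper":{"type":"number"},"force":{"type":"number"}},"required":["commands"]}

```bash
ls; mkdir -p pics; python3 - <<'E'
from bench import ctrl
import cv2,numpy as np
s=ctrl.get_state()
for k in ("time","position","tool_rot","grip_width"):print(k,s[k])
for n in("scene","side"):
    cv2.imwrite(f"pics/{n}0.png",cv2.cvtColor(ctrl.get_image(n),cv2.COLOR_RGB2BGR))
for n in("scene","side","wrist"):
    print(n,{k:np.round(v,3).tolist() for k,v in ctrl.camera_model(n).items()})
E
```

```text
pics
time 0.0
position [ 0.19857974 -0.61837979  0.23547366]
tool_rot [-3.10192982e+00 -4.85961098e-01  5.87063384e-04]
grip_width 0.9958561961330882
scene {'fx': 483.839, 'fy': 483.839, 'cx': 275.759, 'cy': 216.624, 'R': [[-0.502, 0.865, -0.018], [0.56, 0.309, -0.769], [-0.659, -0.396, -0.64]], 't': [0.226, -0.292, 1.541]}
side {'fx': 422.919, 'fy': 422.919, 'cx': 285.322, 'cy': 207.456, 'R': [[0.998, -0.056, -0.012], [-0.042, -0.572, -0.819], [0.039, 0.818, -0.574]], 't': [-0.583, 0.106, 0.903]}
wrist {'fx': 343.336, 'fy': 343.336, 'cx': 277.719, 'cy': 206.959, 'T_tool_cam': [[-0.001, -0.954, -0.299, 0.083], [1.0, -0.001, 0.001, -0.001], [-0.001, -0.299, 0.954, -0.148], [0.0, 0.0, 0.0, 1.0]]}
```

View pics/scene0.png

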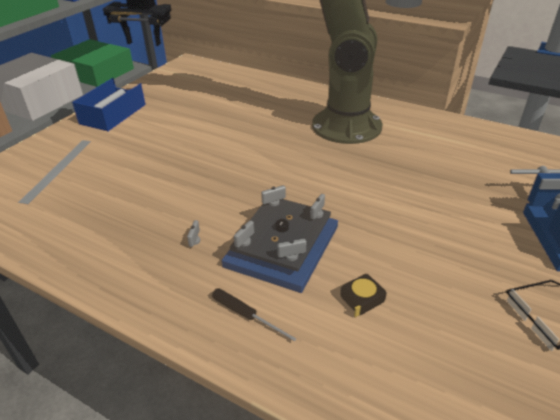

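View pics/side0.png

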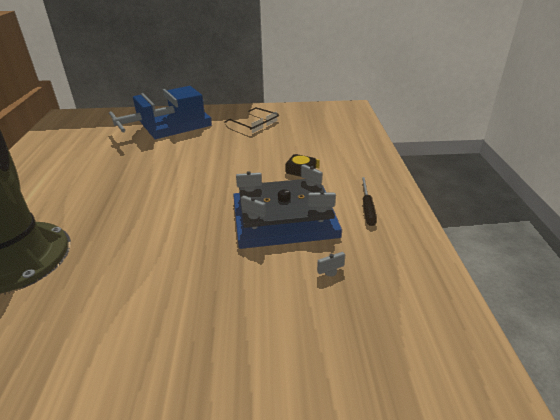

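The scene view shows the knob at about (282,225), with nuts at (273,196), (317,207), (244,235) and (292,249). The spare nut is at (194,235) and the tape at (363,293). In the side view the knob is at (284,196), with nuts at (249,181), (312,175), (253,206) and (321,201).

```bash
cat > h.py <<'E'
from bench import ctrl
import numpy as np, cv2
from scipy.spatial.transform import Rotation as Ro
def cam(n,s=None):
    m=ctrl.camera_model(n)
    if n=="wrist":
        T=np.array(m["T_tool_cam"]);R=Ro.from_rotvec(s["tool_rot"]).as_matrix()
        return m,R@T[:3,:3],R@T[:3,3]+s["position"]
    R=np.array(m["R"]);return m,R.T,-R.T@np.array(m["t"])
def cast(c,uv,z):
    m,R,o=c;uv=np.atleast_2d(np.array(uv,float))
    d=np.c_[(uv[:,0]-m["cx"])/m["fx"],(uv[:,1]-m["cy"])/m["fy"],np.ones(len(uv))]@R.T
    return (o+d*((z-o[2])/d[:,2])[:,None])[:,:2]
def proj(c,P):
    m,R,o=c;q=(np.atleast_2d(P)-o)@R
    return np.c_[m["fx"]*q[:,0]/q[:,2]+m["cx"],m["fy"]*q[:,1]/q[:,2]+m["cy"]]
E
python3 - <<'E'
from h import *
a=cam("scene");b=cam("side")
print(cast(a,[[282,225]],.072),cast(b,[[284,196]],.07))
print(cast(a,[[273,196],[317,207],[244,235],[292,249]],.085).round(3).tolist())
print(cast(b,[[249,181],[312,175],[253,206],[321,201]],.085).round(3).tolist())
print(cast(a,[[194,235]],.02),cast(b,[[331,265]],.02),cast(a,[[363,290]],.03))
s=ctrl.get_state();print(Ro.from_rotvec(s["tool_rot"]).as_matrix().round(3))
E
```

```text
[[0.5966611 0.1024395]] [[0.58701164 0.08745834]]
[[0.53, 0.041], [0.518, 0.148], [0.676, 0.056], [0.665, 0.165]]
[[0.508, 0.134], [0.657, 0.15], [0.518, 0.031], [0.665, 0.039]]
[[ 0.67380292 -0.08846664]] [[ 0.67043724 -0.09262337]] [[0.64925344 0.31817624]]
[[ 0.952  0.306 -0.001]
 [ 0.306 -0.952  0.002]
 [-0.    -0.002 -1.   ]]
```

>>> step_arm:
  commands:
    - {"travel":[0.038,-0.032,-0.004],"turn":[0,0,0]}
    - {"travel":[0.076,-0.064,-0.008],"turn":[0,0,0]}
    - {"travel":[0.114,-0.096,-0.012],"turn":[0,0,0]}
    - {"travel":[0.152,-0.128,-0.016],"turn":[0,0,0]}
    - {"travel":[0.19,-0.16,-0.02],"turn":[0,0,0]}
  gripper: 0.6

```text
time: 0.6
position: [0.3313, -0.4064, 0.2563]
tool_rot: [-3.103, -0.486, 0.001]
ft_force: [1.1, -0.2, -0.2]
grip_width: 0.649
grip_force: 0.0
```

>>> step_arm:
  commands:
    - {"travel":[0.038,-0.032,-0.004],"turn":[0,0,0]}
    - {"travel":[0.076,-0.064,-0.008],"turn":[0,0,0]}
    - {"travel":[0.114,-0.096,-0.012],"turn":[0,0,0]}
    - {"travel":[0.152,-0.128,-0.016],"turn":[0,0,0]}
    - {"travel":[0.19,-0.16,-0.02],"turn":[0,0,0]}

```text
time: 1.1
position: [0.4631, -0.1961, 0.2766]
tool_rot: [3.103, 0.486, -0.0]
ft_force: [1.0, -0.2, -0.0]
grip_width: 0.599
grip_force: 0.0
```

>>> step_arm:
  commands:
    - {"travel":[0.038,-0.032,-0.004],"turn":[0,0,-8]}
    - {"travel":[0.076,-0.064,-0.008],"turn":[0,0,-16]}
    - {"travel":[0.114,-0.096,-0.012],"turn":[0,0,-24]}
    - {"travel":[0.152,-0.128,-0.016],"turn":[0,0,-32]}
    - {"travel":[0.19,-0.16,-0.02],"turn":[0,0,-40]}

```text
time: 1.6
position: [0.5952, 0.014, 0.2965]
tool_rot: [2.746, 1.525, -0.0]
ft_force: [0.6, -0.1, 0.6]
grip_width: 0.601
grip_force: 0.0
```

>>> step_arm:
  commands:
    - {"travel":[0,0,0],"turn":[0,0,-8]}
    - {"travel":[0,0,0],"turn":[0,0,-16]}
    - {"travel":[0,0,0],"turn":[0,0,-24]}
    - {"travel":[0,0,0],"turn":[0,0,-32]}
    - {"travel":[0,0,0],"turn":[0,0,-40]}

```text
time: 2.1
position: [0.5944, 0.0124, 0.296]
tool_rot: [-2.058, -2.373, 0.001]
ft_force: [-0.2, 0.4, -0.3]
grip_width: 0.599
grip_force: 0.0
```

```bash
python3 - <<'E'
from h import *
s=ctrl.get_state();im=ctrl.get_image("wrist")
cv2.imwrite("pics/w1.png",im[:,:,::-1])
print(s["joint_positions"],s["position"],s["tool_rot"])
E
```

```text
[ 0.58336824  0.2617848  -0.78541693  1.48039607  0.18475879  1.47661587
 -0.06035364] [0.59440476 0.01240629 0.29596283] [-2.05762952e+00 -2.37302275e+00  1.13885923e-03]
```

View pics/w1.png

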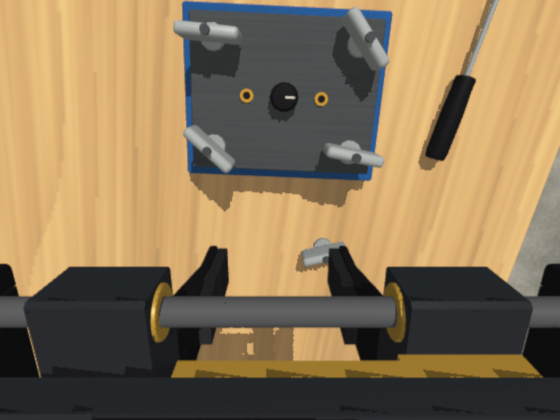

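The wrist view shows the knob at (284,97). The loose nuts are at (208,30) = d and (353,155) = b, and the half-tight nuts are at (367,38) = a and (210,148) = c. Jig x points right in the image.

```bash
cat > meas.py <<'E'
from h import *
def measure(name,save=True):
    s=ctrl.get_state();im=ctrl.get_image("wrist");c=cam("wrist",s)
    hsv=cv2.cvtColor(im,cv2.COLOR_RGB2HSV)
    blue=cv2.inRange(hsv,(105,120,50),(125,255,255))
    blue[200:]=0
    hull=cv2.convexHull(cv2.findNonZero(blue))
    (p,wh,_)=r=cv2.minAreaRect(cast(c,hull[:,0],.025).astype(np.float32))
    bx=cv2.boxPoints(r);e=[bx[1]-bx[0],bx[2]-bx[1]];e=max(e,key=np.linalg.norm)
    yaw=np.arctan2(e[1],e[0]);yaw=(yaw+np.pi/2)%np.pi-np.pi/2
    print("base",np.round(p,4),np.round(wh,4),"yaw deg",np.degrees(yaw).round(2))
    J=np.array([[np.cos(yaw),-np.sin(yaw)],[np.sin(yaw),np.cos(yaw)]])
    g=cv2.inRange(hsv,(0,0,115),(180,45,255))
    vis=im.copy()
    for n,q in dict(a=(75,55),b=(75,-55),c=(-75,-55),d=(-75,55)).items():
        w=np.array(p)+J@(np.array(q)/1000)
        u,v=proj(c,[*w,.099])[0]
        m=np.zeros_like(g);cv2.circle(m,(int(u),int(v)),40,255,-1);m&=g
        N,L,st,_=cv2.connectedComponentsWithStats(m)
        if N<2: print(n,"none");continue
        k=1+st[1:,4].argmax();ys,xs=np.nonzero(L==k)
        P=cast(c,np.c_[xs,ys],.099).astype(np.float32)
        rr=cv2.minAreaRect(P);b=cv2.boxPoints(rr);e=max([b[1]-b[0],b[2]-b[1]],key=np.linalg.norm)
        th=((yaw-np.arctan2(e[1],e[0]))+.5)%np.pi-.5
        print(n,"axis",w.round(4),"rect",np.round(rr[0],4),np.round(rr[1],4),"theta",th.round(3),"bar yaw",np.degrees(yaw-th).round(1))
        vis[L==k]=(255,0,0);cv2.circle(vis,(int(u),int(v)),2,(0,255,0),-1)
    if save: cv2.imwrite(name,cv2.resize(vis[:220,130:430],None,fx=2,fy=2)[:,:,::-1])
E
python3 -c "
from meas import *
measure('pics/m1.png')"
```

```text
base [0.5881 0.0979] [0.2262 0.1866] yaw deg 5.59
a axis [0.6574 0.16  ] rect [0.6464 0.1756] [0.018  0.0305] theta 0.825 bar yaw -41.7
b axis [0.6681 0.0505] rect [0.6665 0.0562] [0.0198 0.0602] theta 0.176 bar yaw -4.5
c axis [0.5188 0.0359] rect [0.5205 0.0388] [0.0344 0.0552] theta 0.29 bar yaw -11.0
d axis [0.5081 0.1454] rect [0.5238 0.1468] [0.011  0.0293] theta 0.13 bar yaw -1.9
```

View pics/m1.png

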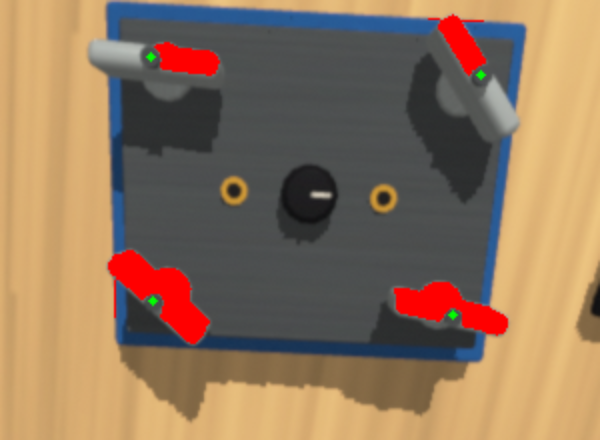

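The mask overlay confirms the axis points: the green dots sit on each nut's centre hole. The bar angles need the full bar ends, which I read off the crop: d (92,50)-(218,68), a (448,22)-(508,132), b (398,298)-(505,325), c (115,262)-(205,335).

```bash
python3 - <<'E'
from h import *
s=ctrl.get_state();c=cam("wrist",s)
for n,e in dict(a=[(448,22),(508,132)],b=[(398,298),(505,325)],c=[(115,262),(205,335)],d=[(92,50),(218,68)]).items():
    P=cast(c,np.array(e)/2+[130,0],.099);d=P[1]-P[0];y=np.degrees(np.arctan2(d[1],d[0]))
    print(n,P.mean(0).round(4),np.linalg.norm(d).round(4),"yaw",y.round(1),"theta",np.radians(5.6-y).round(2))
print(cast(c,[(281.5,97)],.075))
R=Ro.from_rotvec(s["tool_rot"]).as_matrix();print(np.degrees(np.arctan2(R[1,0],R[0,0])),s["position"])
E
```

```text
a [0.6584 0.1579] 0.0551 yaw -48.0 theta 0.94
b [0.668  0.0516] 0.0564 yaw -6.2 theta 0.21
c [0.5225 0.038 ] 0.0562 yaw -32.5 theta 0.67
d [0.5117 0.1458] 0.0571 yaw 0.4 theta 0.09
[[0.58625676 0.09734411]]
97.83202416549008 [0.5944043  0.01235222 0.29597159]
```

>>> step_arm:
  commands:
    - {"travel":[0.006,0.016,0.02],"turn":[0,0,-8]}
    - {"travel":[0.012,0.032,0.04],"turn":[0,0,-16]}
    - {"travel":[0.018,0.048,0.06],"turn":[0,0,-24]}
    - {"travel":[0.024,0.064,0.08],"turn":[0,0,-32]}
    - {"travel":[0.028,0.078,0.1],"turn":[0,0,-40]}
  gripper: 0.45

```text
time: 2.7
position: [0.6686, 0.0513, 0.1953]
tool_rot: [-1.127, -2.932, 0.0]
ft_force: [-0.0, -0.3, -0.4]
grip_width: 0.448
grip_force: 0.0
```

>>> step_arm:
  commands:
    - {"travel":[0,0,0.01],"turn":[0,0,-8]}
    - {"travel":[0,0,0.02],"turn":[0,0,-16]}
    - {"travel":[0,0,0.03],"turn":[0,0,-24]}
    - {"travel":[0,0,0.04],"turn":[0,0,-32]}
    - {"travel":[0,0,0.046],"turn":[0,0,-37]}

```text
time: 3.2
position: [0.6676, 0.0504, 0.149]
tool_rot: [-0.141, -3.136, 0.001]
ft_force: [-0.4, 0.3, 0.5]
grip_width: 0.45
grip_force: 0.0
```

```bash
cat > go.py <<'E'
from h import *
import sys
# usage: go.py x y z yaw -> tool travel/turn to reach
s=ctrl.get_state();R=Ro.from_rotvec(s["tool_rot"]).as_matrix();yaw=np.degrees(np.arctan2(R[1,0],R[0,0]))
print("t",round(s["time"],2),"pos",np.round(s["position"],4),"yaw",yaw.round(1),"z axis",R[:,2].round(3),"q",np.round(s["joint_positions"],2),"F",np.round(s["ft_force"],1),"g",round(s["grip_width"],3))
if len(sys.argv)>4:
    a=list(map(float,sys.argv[1:5]))
    print("travel",(R.T@(np.array(a[:3])-s["position"])).round(4),"turn",round(-((a[3]-yaw+180)%360-180),1))
E
python3 go.py .668 .051 .083 175
```

```text
t 3.2 pos [0.6676 0.0504 0.149 ] yaw 174.8 z axis [-0.002 -0.    -1.   ] q [ 0.56  0.6  -0.96  1.48  0.5   1.32  1.04] F [-0.4  0.3  0.5] g 0.45
travel [-0.0005  0.0007  0.066 ] turn -0.2
```

>>> step_arm:
  commands:
    - {"travel":[0,0,0.03],"turn":[0,0,0]}
    - {"travel":[0,0,0.05],"turn":[0,0,0]}
    - {"travel":[0,0,0.066],"turn":[0,0,0]}
    - {"travel":[0,0,0.066],"turn":[0,0,0]}

```text
time: 3.6
position: [0.6665, 0.0501, 0.0817]
tool_rot: [-0.145, -3.134, 0.001]
ft_force: [0.2, 0.0, -0.0]
grip_width: 0.448
grip_force: 0.0
```

>>> step_arm:
  commands:
    - {"travel":[0,0,0],"turn":[0,0,0]}
    - {"travel":[0,0,0],"turn":[0,0,0]}
    - {"travel":[0,0,0],"turn":[0,0,0]}
    - {"travel":[0,0,0],"turn":[0,0,0]}
    - {"travel":[0,0,0],"turn":[0,0,0]}
  gripper: 0.0
  force: 15

```text
time: 4.1
position: [0.6685, 0.0503, 0.0854]
tool_rot: [0.143, 3.137, -0.001]
ft_force: [-0.7, -0.6, 1.6]
grip_width: 0.137
grip_force: 15.0
```

>>> step_arm:
  commands:
    - {"travel":[0,0,0],"turn":[0,0,6]}
    - {"travel":[0,0,0],"turn":[0,0,12]}
    - {"travel":[0,0,0],"turn":[0,0,18]}
    - {"travel":[0,0,0],"turn":[0,0,24]}
    - {"travel":[0,0,0],"turn":[0,0,30]}

```text
time: 4.6
position: [0.6685, 0.0502, 0.0854]
tool_rot: [0.956, 2.991, -0.001]
ft_force: [-1.4, -1.7, 2.9]
grip_width: 0.14
grip_force: 15.0
```

>>> step_arm:
  commands:
    - {"travel":[0,0,0],"turn":[0,0,5]}
    - {"travel":[0,0,0],"turn":[0,0,5]}
    - {"travel":[0,0,0],"turn":[0,0,5]}

```text
time: 4.9
position: [0.6685, 0.0502, 0.0854]
tool_rot: [1.077, 2.95, -0.001]
ft_force: [-1.4, -2.6, 6.1]
grip_width: 0.139
grip_force: 15.0
```

>>> step_arm:
  commands:
    - {"travel":[0,0,0],"turn":[0,0,0]}
    - {"travel":[0,0,0],"turn":[0,0,0]}
    - {"travel":[0,0,0],"turn":[0,0,0]}
  gripper: 0.45

```text
time: 5.2
position: [0.6678, 0.0512, 0.084]
tool_rot: [-1.078, -2.95, -0.001]
ft_force: [-0.4, 0.2, 0.4]
grip_width: 0.328
grip_force: 0.0
```

>>> step_arm:
  commands:
    - {"travel":[0,0,-0.02],"turn":[0,0,0]}
    - {"travel":[0,0,-0.045],"turn":[0,0,0]}
    - {"travel":[0,0,-0.067],"turn":[0,0,0]}
    - {"travel":[0,0,-0.067],"turn":[0,0,0]}

```text
time: 5.6
position: [0.67, 0.0518, 0.1548]
tool_rot: [1.077, 2.946, 0.004]
ft_force: [0.5, 0.6, 0.0]
grip_width: 0.445
grip_force: 0.0
```

```bash
python3 go.py .509 .145 .15 181
```

```text
t 5.6 pos [0.67   0.0518 0.1548] yaw 139.8 z axis [ 0.006  0.001 -1.   ] q [ 0.48  0.55 -0.84  1.48  0.41  1.3   0.48] F [0.5 0.6 0. ] g 0.445
travel [ 0.1832 -0.0326  0.004 ] turn -41.2
```

>>> step_arm:
  commands:
    - {"travel":[0.037,-0.0065,0],"turn":[0,0,-8.2]}
    - {"travel":[0.073,-0.013,0],"turn":[0,0,-16.4]}
    - {"travel":[0.11,-0.0195,0],"turn":[0,0,-24.6]}
    - {"travel":[0.147,-0.026,0],"turn":[0,0,-32.8]}
    - {"travel":[0.183,-0.0325,0.003],"turn":[0,0,-41]}

```text
time: 6.1
position: [0.5055, 0.1449, 0.1475]
tool_rot: [0.032, -3.14, -0.0]
ft_force: [-0.2, -0.3, -0.2]
grip_width: 0.448
grip_force: 0.0
```

>>> step_arm:
  commands:
    - {"travel":[0,0,0],"turn":[0,0,0]}
    - {"travel":[0,0,0],"turn":[0,0,0]}

```text
time: 6.3
position: [0.5067, 0.1439, 0.1479]
tool_rot: [0.023, -3.141, 0.002]
ft_force: [0.2, -0.7, -0.1]
grip_width: 0.448
grip_force: 0.0
```

```bash
python3 go.py .509 .145 .083 181
```

```text
t 6.3 pos [0.5067 0.1439 0.1479] yaw -179.2 z axis [-0.    -0.001 -1.   ] q [ 0.67  0.3  -1.14  1.84  0.29  1.19  1.03] F [ 0.2 -0.7 -0.1] g 0.448
travel [-0.0023  0.0011  0.0649] turn -0.2
```

>>> step_arm:
  commands:
    - {"travel":[-0.001,-0.0005,0.03],"turn":[0,0,0]}
    - {"travel":[-0.001,-0.0005,0.05],"turn":[0,0,0]}
    - {"travel":[-0.001,-0.0005,0.064],"turn":[0,0,0]}
    - {"travel":[-0.001,-0.0005,0.064],"turn":[0,0,0]}

```text
time: 6.7
position: [0.5076, 0.1427, 0.0824]
tool_rot: [0.02, -3.138, -0.0]
ft_force: [-0.6, -0.2, 0.2]
grip_width: 0.447
grip_force: 0.0
```

>>> step_arm:
  commands:
    - {"travel":[0,0,0],"turn":[0,0,0]}
    - {"travel":[0,0,0],"turn":[0,0,0]}
    - {"travel":[0,0,0],"turn":[0,0,0]}
    - {"travel":[0,0,0],"turn":[0,0,0]}
    - {"travel":[0,0,0],"turn":[0,0,0]}
  gripper: 0.0
  force: 15

```text
time: 7.2
position: [0.5089, 0.145, 0.0853]
tool_rot: [-0.024, 3.14, 0.003]
ft_force: [0.9, 3.4, 0.4]
grip_width: 0.136
grip_force: 15.0
```

```bash
python3 go.py .509 .145 .083 141
```

```text
t 7.2 pos [0.5089 0.145  0.0853] yaw -179.1 z axis [ 0.002  0.002 -1.   ] q [ 0.6   0.39 -1.08  1.9   0.38  1.08  0.96] F [0.9 3.4 0.4] g 0.136
travel [-0.0001 -0.      0.0023] turn 39.9
```

>>> step_arm:
  commands:
    - {"travel":[0,0,0],"turn":[0,0,7]}
    - {"travel":[0,0,0],"turn":[0,0,14]}
    - {"travel":[0,0,0],"turn":[0,0,21]}
    - {"travel":[0,0,0],"turn":[0,0,28]}
    - {"travel":[0,0,0],"turn":[0,0,35]}

```text
time: 7.7
position: [0.5088, 0.1447, 0.0852]
tool_rot: [0.929, 3.0, 0.002]
ft_force: [0.0, 2.3, 0.9]
grip_width: 0.138
grip_force: 15.0
```

>>> step_arm:
  commands:
    - {"travel":[0,0,0],"turn":[0,0,5]}
    - {"travel":[0,0,0],"turn":[0,0,5]}
    - {"travel":[0,0,0],"turn":[0,0,5]}

```text
time: 8.0
position: [0.5088, 0.1445, 0.0852]
tool_rot: [1.049, 2.96, 0.002]
ft_force: [0.7, 2.9, 3.3]
grip_width: 0.136
grip_force: 15.0
```

>>> step_arm:
  commands:
    - {"travel":[0,0,0],"turn":[0,0,0]}
    - {"travel":[0,0,0],"turn":[0,0,0]}
    - {"travel":[0,0,0],"turn":[0,0,0]}
  gripper: 0.45

```text
time: 8.3
position: [0.5081, 0.1426, 0.0841]
tool_rot: [-1.054, -2.959, 0.002]
ft_force: [0.0, -0.3, -0.2]
grip_width: 0.325
grip_force: 0.0
```

>>> step_arm:
  commands:
    - {"travel":[0,0,-0.03],"turn":[0,0,0]}
    - {"travel":[0,0,-0.07],"turn":[0,0,0]}
    - {"travel":[0,0,-0.12],"turn":[0,0,0]}
    - {"travel":[0,0,-0.17],"turn":[0,0,0]}
    - {"travel":[0,0,-0.21],"turn":[0,0,0]}

```text
time: 8.8
position: [0.5085, 0.1433, 0.2972]
tool_rot: [1.053, 2.958, -0.0]
ft_force: [2.0, -0.5, 0.4]
grip_width: 0.444
grip_force: 0.0
```

```bash
python3 go.py .5944 -0.0 .296 98
```

```text
t 8.8 pos [0.5085 0.1433 0.2972] yaw 140.8 z axis [ 0.002 -0.001 -1.   ] q [ 0.62  0.11 -1.01  1.63  0.1   1.45  0.49] F [ 2.  -0.5  0.4] g 0.444
travel [-0.1572 -0.0567  0.0015] turn 42.8
```

>>> step_arm:
  commands:
    - {"travel":[-0.032,-0.011,0],"turn":[0,0,8.4]}
    - {"travel":[-0.064,-0.023,0],"turn":[0,0,16.8]}
    - {"travel":[-0.096,-0.034,0],"turn":[0,0,25.2]}
    - {"travel":[-0.128,-0.046,0],"turn":[0,0,33.6]}
    - {"travel":[-0.157,-0.057,0],"turn":[0,0,42]}

```text
time: 9.3
position: [0.5944, -0.0023, 0.2939]
tool_rot: [-2.053, -2.378, 0.002]
ft_force: [-0.1, 1.0, -1.3]
grip_width: 0.446
grip_force: 0.0
```

>>> step_arm:
  commands:
    - {"travel":[0,0,0],"turn":[0,0,0]}
    - {"travel":[0,0,0],"turn":[0,0,0]}

```text
time: 9.5
position: [0.5938, -0.0007, 0.2937]
tool_rot: [-2.044, -2.384, 0.001]
ft_force: [-0.2, 0.5, -0.5]
grip_width: 0.455
grip_force: 0.0
```

```bash
python3 -c "
from meas import *
measure('pics/m2.png')"; python3 go.py .657 .159 .15 131
```

```text
base [0.5882 0.0974] [0.2262 0.1859] yaw deg 5.6
a axis [0.6575 0.1595] rect [0.6689 0.148 ] [0.0098 0.0256] theta 0.894 bar yaw -45.6
b axis [0.6682 0.05  ] rect [0.6558 0.0621] [0.0127 0.0333] theta 0.695 bar yaw -34.2
c axis [0.5189 0.0354] rect [0.5203 0.0382] [0.0363 0.054 ] theta 0.217 bar yaw -6.9
d axis [0.5082 0.1449] rect [0.5155 0.1441] [0.0161 0.046 ] theta 0.777 bar yaw -38.9
t 9.55 pos [0.5935 0.0008 0.2941] yaw 98.9 z axis [-0.001  0.001 -1.   ] q [ 0.64  0.27 -0.83  1.48  0.2   1.48 -0.04] F [ 0.5  0.7 -0.5] g 0.451
travel [0.1463 0.0873 0.1442] turn -32.1
```

View pics/m2.png

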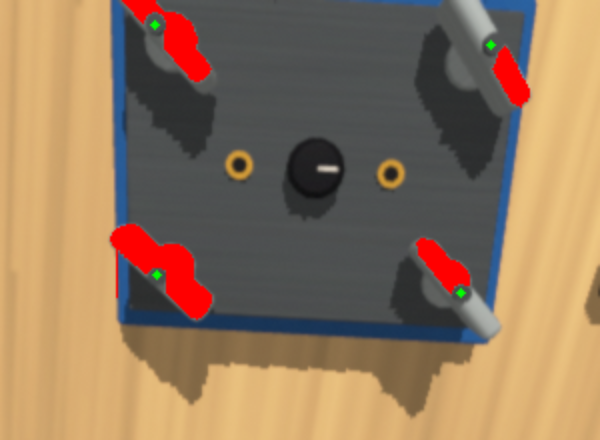

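All four nuts are now half tight: d and b stand at about 45°, the knob is still pointing along jig x at (325,168), and the axis points match. Next is the a/c pair.

>>> step_arm:
  commands:
    - {"travel":[0.029,0.0174,0.028],"turn":[0,0,-7]}
    - {"travel":[0.058,0.035,0.056],"turn":[0,0,-14]}
    - {"travel":[0.088,0.052,0.084],"turn":[0,0,-21]}
    - {"travel":[0.117,0.07,0.112],"turn":[0,0,-28]}
    - {"travel":[0.146,0.0875,0.144],"turn":[0,0,-34]}

```text
time: 10.05
position: [0.6581, 0.1608, 0.1506]
tool_rot: [1.246, 2.883, 0.002]
ft_force: [0.2, 0.1, 0.9]
grip_width: 0.453
grip_force: 0.0
```

>>> step_arm:
  commands:
    - {"travel":[0,0,0],"turn":[0,0,0]}
    - {"travel":[0,0,0],"turn":[0,0,0]}
    - {"travel":[0,0,0],"turn":[0,0,0]}

```text
time: 10.35
position: [0.6585, 0.1575, 0.152]
tool_rot: [1.257, 2.877, 0.0]
ft_force: [1.1, -0.3, -0.9]
grip_width: 0.45
grip_force: 0.0
```

```bash
python3 go.py .6575 .159 .083 133
```

```text
t 10.35 pos [0.6585 0.1575 0.152 ] yaw 132.8 z axis [ 0.002 -0.001 -1.   ] q [ 0.35  0.58 -0.89  1.46  0.46  1.31  0.17] F [ 1.1 -0.3 -0.9] g 0.45
travel [0.0019 0.0002 0.069 ] turn -0.2
```

>>> step_arm:
  commands:
    - {"travel":[0.001,0,0.03],"turn":[0,0,0]}
    - {"travel":[0.001,0,0.05],"turn":[0,0,0]}
    - {"travel":[0.001,0,0.067],"turn":[0,0,0]}
    - {"travel":[0.001,0,0.067],"turn":[0,0,0]}

```text
time: 10.75
position: [0.6567, 0.1566, 0.0822]
tool_rot: [-1.26, -2.877, 0.004]
ft_force: [-0.3, -0.2, -0.8]
grip_width: 0.45
grip_force: 0.0
```

>>> step_arm:
  commands:
    - {"travel":[0,0,0],"turn":[0,0,0]}
    - {"travel":[0,0,0],"turn":[0,0,0]}
    - {"travel":[0,0,0],"turn":[0,0,0]}
    - {"travel":[0,0,0],"turn":[0,0,0]}
    - {"travel":[0,0,0],"turn":[0,0,0]}
  gripper: 0.0
  force: 15

```text
time: 11.25
position: [0.6582, 0.1591, 0.0844]
tool_rot: [1.256, 2.878, 0.002]
ft_force: [0.8, -0.3, 1.3]
grip_width: 0.138
grip_force: 15.0
```

```bash
python3 go.py .6575 .159 .083 96.5
```

```text
t 11.25 pos [0.6582 0.1591 0.0844] yaw 132.8 z axis [ 0.002  0.001 -1.   ] q [ 0.33  0.64 -0.85  1.52  0.5   1.21  0.14] F [ 0.8 -0.3  1.3] g 0.138
travel [ 0.0004 -0.0006  0.0014] turn 36.3
```

>>> step_arm:
  commands:
    - {"travel":[0,0,0],"turn":[0,0,6]}
    - {"travel":[0,0,0],"turn":[0,0,12]}
    - {"travel":[0,0,0],"turn":[0,0,18]}
    - {"travel":[0,0,0],"turn":[0,0,24]}
    - {"travel":[0,0,0],"turn":[0,0,30]}

```text
time: 11.75
position: [0.6578, 0.1589, 0.0843]
tool_rot: [1.964, 2.451, 0.001]
ft_force: [-0.8, 0.2, 1.8]
grip_width: 0.138
grip_force: 15.0
```

>>> step_arm:
  commands:
    - {"travel":[0,0,0],"turn":[0,0,6]}
    - {"travel":[0,0,0],"turn":[0,0,6]}
    - {"travel":[0,0,0],"turn":[0,0,6]}

```text
time: 12.05
position: [0.6577, 0.1589, 0.0843]
tool_rot: [2.082, 2.352, 0.001]
ft_force: [-0.1, 1.0, 5.4]
grip_width: 0.136
grip_force: 15.0
```

>>> step_arm:
  commands:
    - {"travel":[0,0,0],"turn":[0,0,0]}
    - {"travel":[0,0,0],"turn":[0,0,0]}
    - {"travel":[0,0,0],"turn":[0,0,0]}
  gripper: 0.45

```text
time: 12.35
position: [0.6572, 0.1583, 0.0829]
tool_rot: [-2.085, -2.349, 0.001]
ft_force: [0.0, 0.3, -0.7]
grip_width: 0.325
grip_force: 0.0
```

>>> step_arm:
  commands:
    - {"travel":[0,0,-0.02],"turn":[0,0,0]}
    - {"travel":[0,0,-0.045],"turn":[0,0,0]}
    - {"travel":[0,0,-0.067],"turn":[0,0,0]}
    - {"travel":[0,0,-0.067],"turn":[0,0,0]}

```text
time: 12.75
position: [0.6592, 0.1595, 0.1539]
tool_rot: [2.083, 2.347, 0.007]
ft_force: [0.0, 1.0, -0.1]
grip_width: 0.445
grip_force: 0.0
```

```bash
python3 go.py .52 .0365 .15 146
```

```text
t 12.75 pos [0.6592 0.1595 0.1539] yaw 96.8 z axis [ 0.005  0.001 -1.   ] q [ 0.27  0.53 -0.76  1.46  0.37  1.29 -0.4 ] F [ 0.   1.  -0.1] g 0.445
travel [-0.1056 -0.1529  0.003 ] turn -49.2
```

>>> step_arm:
  commands:
    - {"travel":[-0.021,-0.03,0],"turn":[0,0,-8.4]}
    - {"travel":[-0.042,-0.061,0],"turn":[0,0,-16.8]}
    - {"travel":[-0.063,-0.092,0],"turn":[0,0,-25.2]}
    - {"travel":[-0.084,-0.122,0],"turn":[0,0,-33.6]}
    - {"travel":[-0.1055,-0.153,0.002],"turn":[0,0,-42]}

```text
time: 13.25
position: [0.5172, 0.0353, 0.1474]
tool_rot: [-1.102, -2.94, 0.001]
ft_force: [-0.1, -0.5, 0.8]
grip_width: 0.445
grip_force: 0.0
```

>>> step_arm:
  commands:
    - {"travel":[0,0,0],"turn":[0,0,-8]}
    - {"travel":[0,0,0],"turn":[0,0,-8]}
    - {"travel":[0,0,0],"turn":[0,0,-8]}
    - {"travel":[0,0,0],"turn":[0,0,-8]}

```text
time: 13.65
position: [0.5192, 0.0374, 0.1485]
tool_rot: [-0.905, -3.008, -0.002]
ft_force: [-0.1, 0.1, -0.1]
grip_width: 0.449
grip_force: 0.0
```

```bash
python3 go.py .5195 .0365 .083 147
```

```text
t 13.65 pos [0.5192 0.0374 0.1485] yaw 146.5 z axis [ 0.     0.001 -1.   ] q [ 0.78  0.23 -1.    1.85  0.21  1.17  0.7 ] F [-0.1  0.1 -0.1] g 0.449
travel [-0.0007 -0.0006  0.0655] turn -0.5
```

>>> step_arm:
  commands:
    - {"travel":[0,0,0.03],"turn":[0,0,0]}
    - {"travel":[0,0,0.05],"turn":[0,0,0]}
    - {"travel":[0,0,0.064],"turn":[0,0,0]}
    - {"travel":[0,0,0.064],"turn":[0,0,0]}

```text
time: 14.05
position: [0.5177, 0.0372, 0.0828]
tool_rot: [-0.902, -3.005, -0.0]
ft_force: [-0.3, 0.9, -1.0]
grip_width: 0.452
grip_force: 0.0
```

>>> step_arm:
  commands:
    - {"travel":[0,0,0],"turn":[0,0,0]}
    - {"travel":[0,0,0],"turn":[0,0,0]}
    - {"travel":[0,0,0],"turn":[0,0,0]}
    - {"travel":[0,0,0],"turn":[0,0,0]}
    - {"travel":[0,0,0],"turn":[0,0,0]}
  gripper: 0.0
  force: 15

```text
time: 14.55
position: [0.519, 0.0357, 0.0853]
tool_rot: [0.905, 3.008, -0.002]
ft_force: [-3.1, -1.4, 4.4]
grip_width: 0.142
grip_force: 15.0
```

```bash
python3 go.py .5195 .0365 .083 96.5
```

```text
t 14.55 pos [0.519  0.0357 0.0853] yaw 146.5 z axis [ 0.    -0.001 -1.   ] q [ 0.73  0.32 -0.96  1.92  0.3   1.06  0.63] F [-3.1 -1.4  4.4] g 0.142
travel [0.     0.001  0.0023] turn 50.0
```

>>> step_arm:
  commands:
    - {"travel":[0,0,0],"turn":[0,0,6]}
    - {"travel":[0,0,0],"turn":[0,0,12]}
    - {"travel":[0,0,0],"turn":[0,0,18]}
    - {"travel":[0,0,0],"turn":[0,0,24]}
    - {"travel":[0,0,0],"turn":[0,0,30]}

```text
time: 15.05
position: [0.5191, 0.0356, 0.0853]
tool_rot: [1.657, 2.668, -0.002]
ft_force: [-1.5, -1.0, 3.2]
grip_width: 0.136
grip_force: 15.0
```

>>> step_arm:
  commands:
    - {"travel":[0,0,0],"turn":[0,0,6]}
    - {"travel":[0,0,0],"turn":[0,0,12]}
    - {"travel":[0,0,0],"turn":[0,0,18]}
    - {"travel":[0,0,0],"turn":[0,0,20]}
    - {"travel":[0,0,0],"turn":[0,0,20]}

```text
time: 15.55
position: [0.5191, 0.0356, 0.0853]
tool_rot: [2.09, 2.343, -0.001]
ft_force: [-1.5, -3.5, 5.9]
grip_width: 0.141
grip_force: 15.0
```

>>> step_arm:
  commands:
    - {"travel":[0,0,0],"turn":[0,0,0]}
    - {"travel":[0,0,0],"turn":[0,0,0]}
    - {"travel":[0,0,0],"turn":[0,0,0]}
  gripper: 0.45

```text
time: 15.85
position: [0.5189, 0.0368, 0.0845]
tool_rot: [-2.09, -2.345, -0.001]
ft_force: [0.8, 0.1, 0.9]
grip_width: 0.329
grip_force: 0.0
```

>>> step_arm:
  commands:
    - {"travel":[0,0,-0.03],"turn":[0,0,0]}
    - {"travel":[0,0,-0.07],"turn":[0,0,0]}
    - {"travel":[0,0,-0.12],"turn":[0,0,0]}
    - {"travel":[0,0,-0.17],"turn":[0,0,0]}
    - {"travel":[0,0,-0.21],"turn":[0,0,0]}

```text
time: 16.35
position: [0.5192, 0.037, 0.2975]
tool_rot: [2.088, 2.344, 0.002]
ft_force: [0.8, 0.7, 0.0]
grip_width: 0.454
grip_force: 0.0
```

```bash
python3 go.py .594 0.012 .296 98
```

```text
t 16.35 pos [0.5192 0.037  0.2975] yaw 96.6 z axis [ 0.003 -0.    -1.   ] q [ 0.7   0.07 -0.85  1.65  0.05  1.44 -0.04] F [0.8 0.7 0. ] g 0.454
travel [-0.0334  0.0714  0.0017] turn -1.4
```

>>> step_arm:
  commands:
    - {"travel":[-0.016,0.036,0],"turn":[0,0,0]}
    - {"travel":[-0.033,0.071,0],"turn":[0,0,0]}
    - {"travel":[-0.033,0.071,0],"turn":[0,0,0]}
    - {"travel":[-0.033,0.071,0],"turn":[0,0,0]}

```text
time: 16.75
position: [0.5933, 0.0118, 0.2932]
tool_rot: [-2.088, -2.342, -0.0]
ft_force: [-0.2, 0.3, -0.5]
grip_width: 0.452
grip_force: 0.0
```

```bash
python3 -c "
from meas import *
measure('pics/m3.png')"; python3 go.py .668 .0505 .15 140
```

```text
base [0.5882 0.0979] [0.2262 0.1866] yaw deg 5.61
a axis [0.6574 0.16  ] rect [0.6616 0.1714] [0.0234 0.032 ] theta 1.552 bar yaw -83.3
b axis [0.6682 0.0505] rect [0.6562 0.0633] [0.0142 0.0343] theta 0.739 bar yaw -36.7
c axis [0.5189 0.0358] rect [0.5195 0.0376] [0.0136 0.0601] theta 1.628 bar yaw -87.6
d axis [0.5081 0.1453] rect [0.5102 0.1469] [0.0185 0.0578] theta 0.671 bar yaw -32.8
t 16.8 pos [0.5927 0.0126 0.2939] yaw 96.6 z axis [-0.002  0.002 -1.   ] q [ 0.63  0.27 -0.84  1.49  0.2   1.48 -0.1 ] F [-0.4  0.4  0.3] g 0.451
travel [0.0287 0.0793 0.1438] turn -43.4
```

View pics/m3.png

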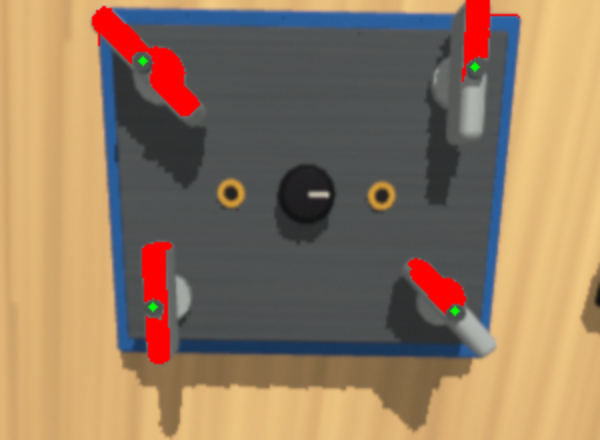

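The a and c wings now stand square across the plate, b and d are still at about 45°, and the knob hasn't moved. Next is b.

>>> step_arm:
  commands:
    - {"travel":[0.006,0.016,0.028],"turn":[0,0,-8.4]}
    - {"travel":[0.012,0.032,0.056],"turn":[0,0,-16.8]}
    - {"travel":[0.018,0.048,0.084],"turn":[0,0,-25.2]}
    - {"travel":[0.024,0.064,0.112],"turn":[0,0,-33.6]}
    - {"travel":[0.029,0.079,0.143],"turn":[0,0,-42]}

```text
time: 17.3
position: [0.6684, 0.051, 0.1521]
tool_rot: [1.099, 2.941, 0.001]
ft_force: [0.4, -0.2, -0.2]
grip_width: 0.443
grip_force: 0.0
```

>>> step_arm:
  commands:
    - {"travel":[0,0,0],"turn":[0,0,-1.5]}
    - {"travel":[0,0,0],"turn":[0,0,-1.5]}
    - {"travel":[0,0,0],"turn":[0,0,-1.5]}

```text
time: 17.6
position: [0.6686, 0.0498, 0.1541]
tool_rot: [1.075, 2.949, 0.001]
ft_force: [-0.0, -0.4, 0.3]
grip_width: 0.455
grip_force: 0.0
```

```bash
python3 go.py .668 .0505 .083 140
```

```text
t 17.6 pos [0.6686 0.0498 0.1541] yaw 140.0 z axis [ 0.003 -0.    -1.   ] q [ 0.52  0.57 -0.9   1.48  0.45  1.31  0.46] F [-0.  -0.4  0.3] g 0.455
travel [0.0011 0.     0.0711] turn -0.0
```

>>> step_arm:
  commands:
    - {"travel":[0,0,0.03],"turn":[0,0,0]}
    - {"travel":[0,0,0.05],"turn":[0,0,0]}
    - {"travel":[0,0,0.069],"turn":[0,0,0]}
    - {"travel":[0,0,0.069],"turn":[0,0,0]}

```text
time: 18.0
position: [0.6671, 0.0487, 0.0814]
tool_rot: [-1.074, -2.95, 0.003]
ft_force: [-0.0, -0.5, -0.5]
grip_width: 0.448
grip_force: 0.0
```

>>> step_arm:
  commands:
    - {"travel":[0,0,0],"turn":[0,0,0]}
    - {"travel":[0,0,0],"turn":[0,0,0]}
    - {"travel":[0,0,0],"turn":[0,0,0]}
    - {"travel":[0,0,0],"turn":[0,0,0]}
    - {"travel":[0,0,0],"turn":[0,0,0]}
  gripper: 0.0
  force: 15

```text
time: 18.5
position: [0.6689, 0.0498, 0.0834]
tool_rot: [1.072, 2.952, 0.001]
ft_force: [1.3, 0.4, 2.8]
grip_width: 0.137
grip_force: 15.0
```

>>> step_arm:
  commands:
    - {"travel":[0,0,0],"turn":[0,0,6]}
    - {"travel":[0,0,0],"turn":[0,0,12]}
    - {"travel":[0,0,0],"turn":[0,0,18]}
    - {"travel":[0,0,0],"turn":[0,0,24]}
    - {"travel":[0,0,0],"turn":[0,0,30]}

```text
time: 19.0
position: [0.6686, 0.0496, 0.0834]
tool_rot: [1.805, 2.57, 0.0]
ft_force: [0.0, 0.9, 3.1]
grip_width: 0.139
grip_force: 15.0
```

>>> step_arm:
  commands:
    - {"travel":[0,0,0],"turn":[0,0,6]}
    - {"travel":[0,0,0],"turn":[0,0,12]}
    - {"travel":[0,0,0],"turn":[0,0,13.5]}
    - {"travel":[0,0,0],"turn":[0,0,13.5]}
    - {"travel":[0,0,0],"turn":[0,0,13.5]}

```text
time: 19.5
position: [0.6685, 0.0496, 0.0834]
tool_rot: [2.089, 2.346, -0.0]
ft_force: [-1.4, -1.3, 6.1]
grip_width: 0.135
grip_force: 15.0
```

>>> step_arm:
  commands:
    - {"travel":[0,0,0],"turn":[0,0,0]}
    - {"travel":[0,0,0],"turn":[0,0,0]}
    - {"travel":[0,0,0],"turn":[0,0,0]}
  gripper: 0.45

```text
time: 19.8
position: [0.6682, 0.0496, 0.0821]
tool_rot: [-2.09, -2.345, 0.0]
ft_force: [-0.0, -0.8, 0.4]
grip_width: 0.323
grip_force: 0.0
```

>>> step_arm:
  commands:
    - {"travel":[0,0,-0.02],"turn":[0,0,0]}
    - {"travel":[0,0,-0.045],"turn":[0,0,0]}
    - {"travel":[0,0,-0.068],"turn":[0,0,0]}
    - {"travel":[0,0,-0.068],"turn":[0,0,0]}

```text
time: 20.2
position: [0.6705, 0.0503, 0.1542]
tool_rot: [2.088, 2.342, 0.007]
ft_force: [0.5, -0.1, 0.3]
grip_width: 0.449
grip_force: 0.0
```

```bash
python3 go.py .5085 .145 .15 140.5
```

```text
t 20.2 pos [0.6705 0.0503 0.1542] yaw 96.6 z axis [ 0.006  0.001 -1.   ] q [ 0.43  0.52 -0.74  1.48  0.36  1.28 -0.24] F [ 0.5 -0.1  0.3] g 0.449
travel [ 0.1126 -0.1501  0.0033] turn -43.9
```

>>> step_arm:
  commands:
    - {"travel":[0.022,-0.03,0],"turn":[0,0,-8.4]}
    - {"travel":[0.045,-0.06,0],"turn":[0,0,-16.8]}
    - {"travel":[0.068,-0.09,0],"turn":[0,0,-25.2]}
    - {"travel":[0.09,-0.12,0],"turn":[0,0,-33.6]}
    - {"travel":[0.1125,-0.15,0.002],"turn":[0,0,-42]}

```text
time: 20.7
position: [0.5049, 0.1448, 0.1477]
tool_rot: [-1.102, -2.941, 0.001]
ft_force: [-0.3, 0.5, 1.3]
grip_width: 0.451
grip_force: 0.0
```

>>> step_arm:
  commands:
    - {"travel":[0,0,0],"turn":[0,0,-2]}
    - {"travel":[0,0,0],"turn":[0,0,-2]}
    - {"travel":[0,0,0],"turn":[0,0,-2]}

```text
time: 21.0
position: [0.5069, 0.1434, 0.1483]
tool_rot: [-1.063, -2.956, 0.0]
ft_force: [0.7, 0.4, -0.8]
grip_width: 0.448
grip_force: 0.0
```

```bash
python3 go.py .5085 .145 .083 140.5
```

```text
t 21.0 pos [0.5069 0.1434 0.1483] yaw 140.4 z axis [-0. -0. -1.] q [ 0.59  0.25 -1.02  1.84  0.24  1.18  0.37] F [ 0.7  0.4 -0.8] g 0.448
travel [-0.0002  0.0022  0.0653] turn -0.1
```

>>> step_arm:
  commands:
    - {"travel":[0,0.001,0.03],"turn":[0,0,0]}
    - {"travel":[0,0.001,0.05],"turn":[0,0,0]}
    - {"travel":[0,0.001,0.064],"turn":[0,0,0]}
    - {"travel":[0,0.001,0.064],"turn":[0,0,0]}

```text
time: 21.4
position: [0.5062, 0.1442, 0.0826]
tool_rot: [-1.061, -2.953, 0.002]
ft_force: [-0.0, 0.2, -0.3]
grip_width: 0.451
grip_force: 0.0
```

>>> step_arm:
  commands:
    - {"travel":[0,0,0],"turn":[0,0,0]}
    - {"travel":[0,0,0],"turn":[0,0,0]}
    - {"travel":[0,0,0],"turn":[0,0,0]}
    - {"travel":[0,0,0],"turn":[0,0,0]}
    - {"travel":[0,0,0],"turn":[0,0,0]}
  gripper: 0.0
  force: 15

```text
time: 21.9
position: [0.5079, 0.1453, 0.0853]
tool_rot: [1.059, 2.956, 0.002]
ft_force: [1.3, 1.1, 1.1]
grip_width: 0.135
grip_force: 15.0
```

>>> step_arm:
  commands:
    - {"travel":[0,0,0],"turn":[0,0,6]}
    - {"travel":[0,0,0],"turn":[0,0,12]}
    - {"travel":[0,0,0],"turn":[0,0,18]}
    - {"travel":[0,0,0],"turn":[0,0,24]}
    - {"travel":[0,0,0],"turn":[0,0,30]}

```text
time: 22.4
position: [0.5081, 0.1455, 0.0853]
tool_rot: [1.793, 2.578, 0.003]
ft_force: [2.1, 1.8, -0.2]
grip_width: 0.136
grip_force: 15.0
```

>>> step_arm:
  commands:
    - {"travel":[0,0,0],"turn":[0,0,6]}
    - {"travel":[0,0,0],"turn":[0,0,12]}
    - {"travel":[0,0,0],"turn":[0,0,14]}
    - {"travel":[0,0,0],"turn":[0,0,14]}
    - {"travel":[0,0,0],"turn":[0,0,14]}

```text
time: 22.9
position: [0.5082, 0.1455, 0.0853]
tool_rot: [2.089, 2.345, 0.003]
ft_force: [2.2, 1.8, 1.2]
grip_width: 0.138
grip_force: 15.0
```

>>> step_arm:
  commands:
    - {"travel":[0,0,0],"turn":[0,0,0]}
    - {"travel":[0,0,0],"turn":[0,0,0]}
    - {"travel":[0,0,0],"turn":[0,0,0]}
  gripper: 0.45

```text
time: 23.2
position: [0.5064, 0.1446, 0.0842]
tool_rot: [-2.09, -2.344, 0.002]
ft_force: [-0.3, -0.2, 1.0]
grip_width: 0.323
grip_force: 0.0
```

>>> step_arm:
  commands:
    - {"travel":[0,0,-0.03],"turn":[0,0,0]}
    - {"travel":[0,0,-0.07],"turn":[0,0,0]}
    - {"travel":[0,0,-0.12],"turn":[0,0,0]}
    - {"travel":[0,0,-0.17],"turn":[0,0,0]}
    - {"travel":[0,0,-0.21],"turn":[0,0,0]}

```text
time: 23.7
position: [0.507, 0.1451, 0.2974]
tool_rot: [2.09, 2.344, 0.001]
ft_force: [0.6, 0.5, -0.3]
grip_width: 0.447
grip_force: 0.0
```

```bash
python3 go.py .594 0.012 .296 98
```

```text
t 23.7 pos [0.507  0.1451 0.2974] yaw 96.6 z axis [ 0.001 -0.    -1.   ] q [ 0.51  0.09 -0.89  1.63  0.07  1.45 -0.27] F [ 0.6  0.5 -0.3] g 0.447
travel [-0.1422  0.0712  0.0016] turn -1.4
```

>>> step_arm:
  commands:
    - {"travel":[-0.04,0.02,0],"turn":[0,0,0]}
    - {"travel":[-0.08,0.04,0],"turn":[0,0,0]}
    - {"travel":[-0.12,0.06,0],"turn":[0,0,0]}
    - {"travel":[-0.142,0.071,0],"turn":[0,0,0]}
    - {"travel":[-0.142,0.071,0],"turn":[0,0,0]}

```text
time: 24.2
position: [0.595, 0.0064, 0.2931]
tool_rot: [-2.099, -2.336, 0.003]
ft_force: [0.4, -0.3, 0.1]
grip_width: 0.452
grip_force: 0.0
```

>>> step_arm:
  commands:
    - {"travel":[0,0,0],"turn":[0,0,0]}
    - {"travel":[0,0,0],"turn":[0,0,0]}
    - {"travel":[0,0,0],"turn":[0,0,0]}

```text
time: 24.5
position: [0.5933, 0.0138, 0.2949]
tool_rot: [2.088, 2.347, 0.0]
ft_force: [-0.2, -0.4, 0.8]
grip_width: 0.449
grip_force: 0.0
```

```bash
python3 -c "
from meas import *
measure('pics/m4.png')"
```

```text
base [0.5881 0.098 ] [0.2262 0.1866] yaw deg 5.59
a axis [0.6574 0.16  ] rect [0.6553 0.1718] [0.0109 0.0337] theta 1.543 bar yaw -82.8
b axis [0.6681 0.0506] rect [0.6651 0.067 ] [0.0125 0.0323] theta 1.424 bar yaw -76.0
c axis [0.5188 0.036 ] rect [0.52  0.038] [0.0136 0.0595] theta 1.619 bar yaw -87.2
d axis [0.5081 0.1454] rect [0.5099 0.1445] [0.0133 0.0541] theta 1.552 bar yaw -83.3
```

View pics/m4.png

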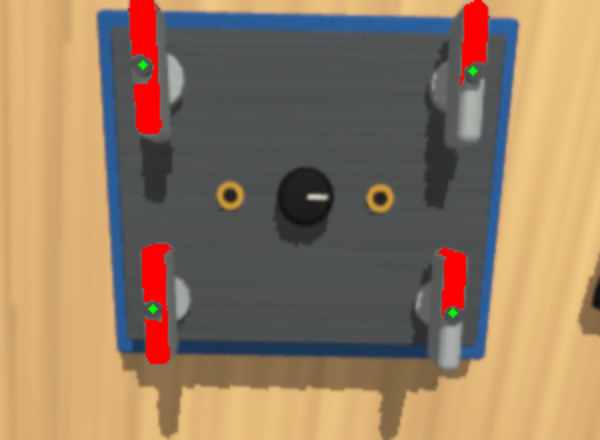

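All four wings stand square across the plate, the knob is unmoved, and the arm is clear of everything.

```bash
python3 -c "
from bench import ctrl
print(ctrl.close_job())"
```

```text
the job is handed in; nothing more can be done
None
```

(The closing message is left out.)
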